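# Fetch entry-hole plates from the bottom tray into the kit case

### The job

The cherry entry-hole plates for the birdhouse kit are in the green tray at the bottom of the stack: lift the other trays off and set them aside upright, lay every plate there is flat on the floor of the grey kit case, and shut the case's orange lid, pressing its front edge down until the catch clicks. In the end the trays must be restacked squarely on the green tray in the same order as before, and the other things on the bench left alone; trays may get knocked askew, so check the stack before you finish.

Things in the scene. Friction and masses are not known exactly. Their poses are not given: they have to be found in the camera images.
- green_tray_mid (a point): The green tray at the bottom of the stack, standing on the bench: 180 mm (its x) x 140 mm (its y) x 50 mm high outside, walls 7 mm, floor 6 mm thick, no divider, about 0.9 kg. It holds the plates side by side along its x. The point is its centre, half-way up (25 mm above its underside), z up
- blue_tray_mid (a point): Blue tray, same outside size, walls and floor as the green one, about 0.35 kg. A bare wood divider 10 mm thick across its middle, along its y, flush with the rim, is the grip to lift it by (44 mm deep and clear for 50 mm on either side). Dowel stock fixed at its ends, below 17 mm. Starts on the green tray. Point: its centre, 25 mm above its underside, z up
- red_tray_mid (a point): Red tray, same outside size, walls and floor as the green one, about 0.35 kg. A bare wood divider 10 mm thick across its middle, along its y, flush with the rim, is the grip to lift it by (44 mm deep and clear for 50 mm on either side). Metal strip fixed at its ends, below 17 mm. Starts on the blue tray. Point: its centre, 25 mm above its underside, z up
- yellow_tray_mid (a point): Yellow tray, same outside size, walls and floor as the green one, about 0.35 kg. A bare wood divider 10 mm thick across its middle, along its y, flush with the rim, is the grip to lift it by (44 mm deep and clear for 50 mm on either side). Cedar slats fixed at its ends, below 17 mm. Starts on the red tray; absent in some runs. Point: its centre, 25 mm above its underside, z up
- plate1_mid (a point): Round cherry-wood entry-hole plate, 60 mm across, 20 mm thick, with a 28 mm hole, 60 g, lying flat on the green tray's floor, about 43 mm from its middle towards its +x end. The point is its centre, half-way up; z is its axis. In some runs it is absent (at least one of the two plates is there)
- plate2_mid (a point): A second plate like plate1, about 43 mm from the green tray's middle towards its -x end. In some runs it is absent
- case_floor (a point): Grey kit case, fixed, 240 mm (its x) x 110 mm (its y) x 50 mm high outside, walls 6 mm, floor 6 mm thick; plates fit side by side, e.g. 57 mm either side of its middle. Point: centre of its inner floor, z up. The lid's hinge runs along the case's +y side, away from the stack; a catch housing, 50 mm high, stands up to 45 mm out from the middle of its -y side
- lid (a joint): Angle of the orange lid, rad: 0 is shut and latched; it starts at 1.8 to 2.0 (stop at 2.0), leaning back past upright. Slightly stiff: it stays put near upright and falls slowly by itself once below about 1.2, coming to rest ajar on the spring catch at about 0.13. A press of roughly 8 N down on its free edge then snaps it past the catch to 0, where it stays
- lid_hinge (a point): Middle of the lid's hinge line, 50 mm above the bench. The line runs along the point's x, which is the case's x; the lid reaches from it along the point's -y and is 240 mm long, 126 mm wide and 7 mm thick
- lid_edge (a point): Middle of the lid's free (front) edge, on its outer (when shut: upper) face, 126 mm from the hinge line
- tin: Squat green tin of brads, 86 mm across, 62 mm high; to be left alone. Origin under its centre
- drill: Brass hand drill lying on the bench, 270 mm long; to be left alone. Origin on the bench under it
- bracket1: Galvanized corner bracket, two 80 mm legs, 30 mm high; to be left alone. Origin under the middle of its square
- bracket2: Second corner bracket like bracket1; to be left alone; absent in some runs
- glue: Yellow glue bottle, 60 mm across, 170 mm high; to be left alone. Origin under its centre
- mallet: Mallet, 240 mm long, lying on the bench to the far right; to be left alone. Origin on the bench under it
Things that resemble listed ones, but are neither listed nor needed, are in the scene too. Of the things that look like the part that bears red_tray_mid, the smaller one is meant.

How it is judged:
On the way, in this order (a step that is already met when the one before it is completed fails the run):
1. all upper trays have been lifted off the green tray (horizontal distance between each of blue_tray_mid, red_tray_mid, yellow_tray_mid and green_tray_mid above 0.1 m), for 0.2 s.
2. every plate lies on the floor of the case and the lid is clicked shut over them (x of plate1_mid in the frame of case_floor between -0.115 and 0.115 m and y of plate1_mid in the frame of case_floor between -0.05 and 0.05 m and z of plate1_mid in the frame of case_floor between 0 and 0.016 m and x of plate2_mid in the frame of case_floor between -0.115 and 0.115 m and y of plate2_mid in the frame of case_floor between -0.05 and 0.05 m and z of plate2_mid in the frame of case_floor between 0 and 0.016 m and value of joint lid below 0.04 rad), for 0.2 s.
At the end, for the whole second after the job is handed in: Every plate lies flat on the case floor, the lid is latched shut (under 0.04 rad), and blue stands on green, red on blue and yellow (if there is one) on red, each within 18 mm and 10 degrees of the tray below, level, at rest (all of step 2 and horizontal distance between blue_tray_mid and green_tray_mid below 0.018 m and z of blue_tray_mid in the frame of green_tray_mid between 0.045 and 0.055 m and angle between the x axis of blue_tray_mid and the x axis of green_tray_mid, either way round below 0.17 rad and angle between each of blue_tray_mid, red_tray_mid, yellow_tray_mid, green_tray_mid's own z axis and vertical below 0.08 rad and linear speed of each of blue_tray, red_tray, yellow_tray below 0.02 m/s and horizontal distance between red_tray_mid and blue_tray_mid below 0.018 m and z of red_tray_mid in the frame of blue_tray_mid between 0.045 and 0.055 m and angle between the x axis of red_tray_mid and the x axis of blue_tray_mid, either way round below 0.17 rad and horizontal distance between yellow_tray_mid and red_tray_mid below 0.018 m and z of yellow_tray_mid in the frame of red_tray_mid between 0.045 and 0.055 m and angle between the x axis of yellow_tray_mid and the x axis of red_tray_mid, either way round below 0.17 rad and height (world z) of green_tray_mid below 0.03 m); the robot touches nothing.
It fails at once if a bystander was moved by more than 40 mm (distance of any of tin, drill, bracket1, bracket2, glue, mallet from where it was at the start of the episode above 0.04 m).
It fails at once if an upper tray was tipped by more than 35 degrees (angle between any of blue_tray_mid, red_tray_mid, yellow_tray_mid's own z axis and vertical above 0.6 rad).
Of yellow_tray, bracket2 only 1 to 2 are there at a start; the rules pass over those that are not, and their reading is None.
Of plate1, plate2 only 1 to 2 are there at a start; the rules pass over those that are not, and their reading is None.
At some moment in a run one of blue_tray, red_tray, yellow_tray may be knocked a few centimetres aside while the robot is not near it.
It also fails if it takes over 210 s, if anything falls off the work surface, if the arm or the gripper's body presses on something with over 40 N, if the wrist force passes 120 N, or if a joint passes its speed limit or range.

### The arm

A 7-joint arm with a two-finger parallel gripper is mounted at the origin on the work surface. World frame = base frame: x ahead of the robot, y to its left, z up, the work surface at z = 0. Lengths are in m, angles in rad, forces in N, time in s.
With the tool pointing down it reaches from about 0.425 to 0.875 m from the base axis. Payload 8.4 kg.
Tool frame: the origin (TCP) lies where the fingers leave the gripper's body, on its centre line; the fingertips stand 70 mm ahead of it and the grasp point (between the pads) lies 51 mm ahead of it (bot.pinch_z is the distance from the TCP to the grasp point, in m); z points along the fingers, y is the line along which they close (so a half turn about z gives the same grasp; the last joint's range is limited). The gripper opens to 87 mm and grips with 3 to 60 N. Pads are 19 mm wide; open, the fingers measure 117 mm over their backs; the gripper's body (75 mm by 190 mm) begins 51 mm behind the grasp point.
Start: joints at [-1.317, 0.333, 0.04, 1.465, -0.013, 1.343, -0.059], TCP at [0.225, 0.61, 0.292] pointing down, gripper open.
Joint ranges: [-2.58, 2.58], [-0.38, 2.09], [-1.3, 1.39], [0.25, 2.4], [-1.5, 4.64], [0.08, 2.09], [-2.65, 2.65]. Speed limits (rad/s): [2.22, 2.22, 2.79, 2.79, 3.14, 3.14, 3.14].

### API

Orientations are given as a unit quaternion [x, y, z, w].
In Python, from workcell import bot gives the robot as it stands. Calls block until the motion is done:
- bot.reach(position, orientation): joint-space move of the TCP to a pose.
- bot.move_l(position, orientation=None, speed=0.15): straight line of the TCP; orientation=None keeps the orientation; speed is the mean speed in m/s.
- bot.move_joints(angles): joint-space move.
- bot.gripper_to(opening, strength=None): opening from 0.0 (shut) to 1.0 (fully open); strength is the grip in N (None keeps the last); returns when the fingers have stopped.
- bot.dwell(seconds).
- bot.inverse_kinematics(position, orientation): joint angles nearest the present ones, or None.
- bot.get_obs(): the state.
- bot.grab_frame(name): name is "scene" or "side" or "wrist"; returns a dict with "frame" (420x560x3 uint8, red, green, blue), "fx", "fy", "cx", "cy" (pixels), "k1" (the pictures are not rectified: a ray, as slopes to the right and down, at radius r is drawn at 1 + k1 r^2 times it, then the intrinsics apply), "R" (3x3) and "t" (3): a world point X has camera coordinates R X + t; the wrist camera has in their place "hand_eye" (4x4, takes a point from camera to tool coordinates, whose origin is the TCP and whose axes are the flange's). Camera axes: x right, y down, z forward; pixel columns grow to the right and rows downward; lengths in m; the calibration is good to about 2 mm. A picture is of the moment at which its call begins: read the wrist's pose just before it. There is no depth.
A pose or a line that the arm cannot do raises bot.PlanningError and nothing moves.
- bot.job_done(): hands the job in; it is judged then, once.
The state is a dict: "t": time; "q": joint angles; "dq": joint speeds; "effort": joint torques, N m; "position": TCP position; "orientation": TCP orientation; "force": force on the tool from outside, world axes, zero at the start; "ft_torque": the same for the moment, N m; "opening": opening from 0.0 (shut) to 1.0 (fully open); "grasp_force": force on a finger pad.
Only numpy, scipy, OpenCV 4.12 (cv2) and the standard library are available. Lean on these libraries where they do the work, as an engineer would, in place of code of your own. Each camera call takes 0.05 s, during which the arm holds its last target. There are 200 camera calls.

## Working session

There is one attempt and no reset: what is moved stays moved. The work goes in short steps, each a Python script; the robot and the scene stay as the last script left them, time stands still between calls to the robot, and variables do not carry over. Pictures are saved under pics/ and viewed, at most 14 in all, crops included, and the job is handed in when it is done.

```bash
ls; mkdir -p pics
python3 - <<'E'
from workcell import bot
import cv2, pickle
o=bot.get_obs(); print(o['t'],o['position'],o['orientation'],bot.pinch_z)
d={}
for n in ("scene","side","wrist"):
    f=bot.grab_frame(n); d[n]=f
    cv2.imwrite(f"pics/{n}0.png",f["frame"][:,:,::-1])
    print(n,{k:(v.tolist() if hasattr(v,'tolist') else v) for k,v in f.items() if k!='frame'})
d['obs']=o
pickle.dump(d,open('f0.pkl','wb'))
E
```

```text
pics
0.0 [0.22446362 0.60962435 0.29137922] [ 1.75488787e-01  9.84481111e-01 -7.86530965e-04 -9.69133786e-05] 0.051
scene {'fx': 518.1206950424919, 'fy': 518.1206950424919, 'cx': 276.1600653321481, 'cy': 209.19571241018127, 'k1': -0.18072218451097846, 'R': [[0.192470939010009, 0.9812683705293072, -0.008205037194540514], [0.5148256620563454, -0.10809171301405246, -0.8504532434331318], [-0.8354097649206952, 0.15946337064180632, -0.5259866520157169]], 't': [-0.017640544067655105, -0.14619145378584678, 2.2592938111533187]}
side {'fx': 439.1629848346073, 'fy': 439.1629848346073, 'cx': 276.9669901721443, 'cy': 205.31641957413296, 'k1': 0.028542271270981363, 'R': [[0.9589324019889628, -0.283616767849129, -0.0031902053996139866], [-0.18407689709600789, -0.613743800472712, -0.7677462102393066], [0.21578772989024234, 0.7368039606137613, -0.6407461113831989]], 't': [-0.4991950248960144, 0.12726808433994619, 1.5522804840597544]}
wrist {'fx': 311.2528503899559, 'fy': 311.2528503899559, 'cx': 276.5731508667561, 'cy': 206.64868259826233, 'k1': -0.0005589269039081588, 'hand_eye': [[-0.00011296737647839165, -0.957904181358279, -0.28708808156155474, 0.07972696380390666], [0.9999999619345517, -0.0001804813281275751, 0.00020870405474898365, 0.0011055046671555324], [-0.0002517325249602288, -0.2870880470566692, 0.9579041652837305, -0.09278730429518878], [0.0, 0.0, 0.0, 1.0]]}
```

View pics/scene0.png

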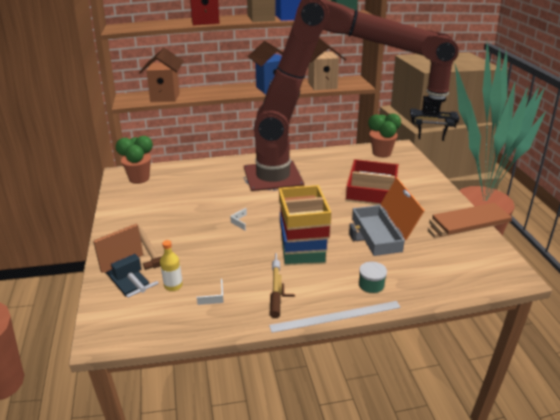

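View pics/side0.png

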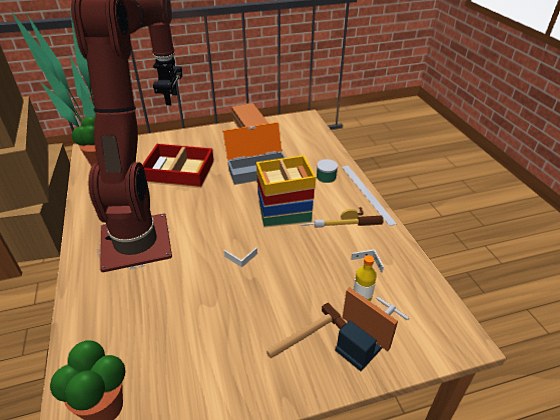

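The scene picture shows the stack at about (304,225), with yellow on top, then red, blue and green. The grey case with its orange lid is at (380,225).

- **Red trays:** the larger one stands alone at (373,181) and the smaller one is in the stack at (304,222). The smaller one is meant, and it also fits "on blue, under yellow".
- **Lidded boxes:** the dark box with a brown lid at (125,265) is a decoy. The grey and orange one is meant.

Next I get coarse positions and move the wrist camera over the stack.

```bash
cat > h.py <<'E'
import numpy as np, cv2
from scipy.spatial.transform import Rotation as Rn
from workcell import bot
_n=[0]
def grab(n,save=None):
    o=bot.get_obs(); f=bot.grab_frame(n)
    K=np.array([[f['fx'],0,f['cx']],[0,f['fy'],f['cy']],[0,0,1]])
    if n=='wrist':
        T=np.eye(4); T[:3,:3]=Rn.from_quat(o['orientation']).as_matrix(); T[:3,3]=o['position']
        M=T@np.array(f['hand_eye']); Rw,c=M[:3,:3],M[:3,3]
    else:
        Rw=np.array(f['R']).T; c=-Rw@np.array(f['t'])
    if save: cv2.imwrite('pics/'+save,f['frame'][:,:,::-1])
    return dict(im=f['frame'],K=K,d=np.array([f['k1'],0,0,0,0.]),Rw=Rw,c=c)
def ray(v,uv):
    p=cv2.undistortPoints(np.float64(uv).reshape(-1,1,2),v['K'],v['d']).reshape(-1,2)
    return np.c_[p,np.ones(len(p))]@v['Rw'].T
def onz(v,uv,z):
    d=ray(v,uv); return v['c']+d*((z-v['c'][2])/d[:,2])[:,None]
def proj(v,X):
    R=v['Rw'].T
    return cv2.projectPoints(np.float64(X).reshape(-1,1,3),cv2.Rodrigues(R)[0],-R@v['c'],v['K'],v['d'])[0].reshape(-1,2)
def down(a):
    "tool down, tool x axis at world angle a (tool y, the closing line, at a-90deg)"
    c,s=np.cos(a),np.sin(a)
    return Rn.from_matrix(np.array([[c,s,0],[s,-c,0],[0,0,-1]])).as_quat()
HUE={'yellow':(20,34),'blue':(105,125),'green':(70,95),'orange':(6,15)}
def mask(im,col):
    h=cv2.cvtColor(im,cv2.COLOR_RGB2HSV)
    if col=='red': return cv2.inRange(h,(0,150,50),(5,255,255))|cv2.inRange(h,(174,150,50),(180,255,255))
    return cv2.inRange(h,(HUE[col][0],130,40),(HUE[col][1],255,255))
E
python3 - <<'E'
import pickle
from h import *
d=pickle.load(open('f0.pkl','rb'))
def V(n):
    f=d[n];Rw=np.array(f['R']).T
    return dict(K=np.array([[f['fx'],0,f['cx']],[0,f['fy'],f['cy']],[0,0,1]]),d=np.array([f['k1'],0,0,0,0.]),Rw=Rw,c=-Rw@np.array(f['t']))
s=V('scene')
P=lambda n,uv,z: print(n,onz(s,uv,z).round(3).tolist())
P('stack',[(303,199)],.2)
P('stackcorners',[(279,192),(323,187),(330,212),(286,218)],.2)
P('case corners',[(353,212),(383,208),(402,240),(374,250)],.05)
P('redbig',[(349,165),(397,167),(396,198),(348,196)],.05)
P('bracket',[(232,210),(240,228),(222,284),(222,300)],0.02)
P('tin',[(373,270)],.06); P('drilltip,end',[(278,257),(275,315)],.02); P('ruler',[(273,323),(400,311)],0);P('glue',[(172,285)],.0)
o=d['obs'];print(Rn.from_quat(o['orientation']).as_matrix().round(2).tolist())
E
```

```text
stack [[0.55, 0.001, 0.2]]
stackcorners [[0.488, -0.066, 0.2], [0.486, 0.087, 0.2], [0.645, 0.066, 0.2], [0.651, -0.077, 0.2]]
case corners [[0.433, 0.223, 0.05], [0.43, 0.343, 0.05], [0.641, 0.331, 0.05], [0.675, 0.216, 0.05]]
redbig [[0.064, 0.327, 0.05], [0.123, 0.527, 0.05], [0.37, 0.42, 0.05], [0.317, 0.241, 0.05]]
bracket [[0.279, -0.209, 0.02], [0.408, -0.196, 0.02], [0.709, -0.293, 0.02], [0.784, -0.302, 0.02]]
tin [[0.787, 0.171, 0.06]]
drilltip,end [[0.607, -0.095, 0.02], [0.879, -0.158, 0.02]]
ruler [[0.89, -0.166, 0.0], [0.921, 0.215, 0.0]]
glue [[0.66, -0.451, 0.0]]
[[-0.94, 0.35, -0.0], [0.35, 0.94, -0.0], [-0.0, -0.0, -1.0]]
```

Run:
```python
import pickle
from h import *
d=pickle.load(open('f0.pkl','rb'))
f=d['side'];Rw=np.array(f['R']).T
s=dict(K=np.array([[f['fx'],0,f['cx']],[0,f['fy'],f['cy']],[0,0,1]]),d=np.array([f['k1'],0,0,0,0.]),Rw=Rw,c=-Rw@np.array(f['t']))
P=lambda n,uv,z: print(n,onz(s,uv,z).round(3).tolist())
P('mallet',[(270,354),(340,312)],.02); P('bracket1',[(225,252),(241,264),(258,251)],.02);P('bracket2',[(353,257),(375,250),(383,270)],.02)
P('blackbox',[(338,350),(376,368)],.03);P('plant',[(90,360)],.05);P('glue',[(364,290)],.04);P('brown lid',[(372,350)],.0)
P('stack',[(257,165),(300,157),(315,184),(265,193)],.2);P('case',[(228,170),(231,182)],.05);P('drill',[(303,224),(384,220)],.01)
q=bot.inverse_kinematics
for p in [(.55,-.2),(.55,-.35),(.3,-.42),(.25,-.55),(.2,-.45),(.4,-.36)]:
    print(p,[q([*p,.09],down(np.pi/2+k)) is not None for k in (0,-.8,.8)])
# go look
bot.reach([.50,.0,.45],down(np.pi)); v=grab('wrist','w1.png'); pickle.dump(v,open('w1.pkl','wb'))
print(bot.get_obs()['t'],v['c'],v['Rw'].round(2).tolist())
```

```text
mallet [[0.332, -0.572, 0.02], [0.566, -0.499, 0.02]]
bracket1 [[0.29, -0.161, 0.02], [0.33, -0.23, 0.02], [0.398, -0.189, 0.02]]
bracket2 [[0.694, -0.306, 0.02], [0.779, -0.297, 0.02], [0.763, -0.386, 0.02]]
blackbox [[0.509, -0.618, 0.03], [0.584, -0.694, 0.03]]
plant [[-0.123, -0.471, 0.05]]
glue [[0.66, -0.458, 0.04]]
brown lid [[0.609, -0.628, 0.0]]
stack [[0.463, 0.052, 0.2], [0.625, 0.056, 0.2], [0.621, -0.112, 0.2], [0.447, -0.111, 0.2]]
case [[0.39, 0.263, 0.05], [0.384, 0.18, 0.05]]
drill [[0.592, -0.094, 0.01], [0.885, -0.159, 0.01]]
(0.55, -0.2) [True, True, True]
(0.55, -0.35) [True, True, True]
(0.3, -0.42) [True, True, True]
(0.25, -0.55) [True, True, True]
(0.2, -0.45) [True, True, True]
(0.4, -0.36) [True, True, True]
2.6417 [0.42079857 0.00226058 0.54262003] [[-0.0, 0.96, 0.29], [1.0, 0.0, 0.0], [0.0, 0.29, -0.96]]
```

View pics/w1.png

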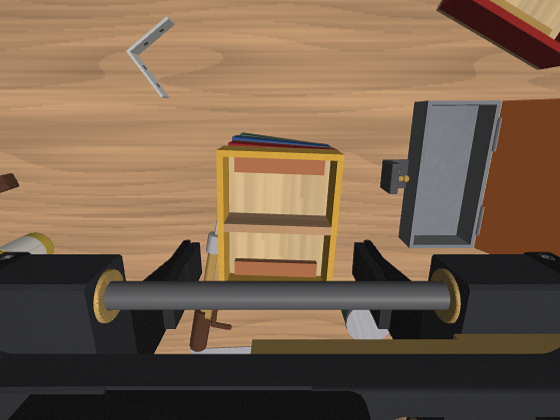

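The wrist view shows the yellow rim's near edge at row 152, the divider at (279,222) and the case at (450,175). Its lid stands open on the right, at +y. I'll shift forward to get everything in one view.

```bash
cat >> h.py <<'E'
def tray(v,col,z,area=1500,show=False):
    "rectangle of the rim's outline of colour col at height z -> centre xy, yaw of long side, size"
    m=cv2.morphologyEx(mask(v['im'],col),cv2.MORPH_CLOSE,np.ones((3,3)))
    cs=[c for c in cv2.findContours(m,cv2.RETR_EXTERNAL,cv2.CHAIN_APPROX_NONE)[0] if cv2.contourArea(cv2.convexHull(c))>area]
    out=[]
    for c in cs:
        X=onz(v,c[:,0,:],z)[:,:2]
        (cx,cy),(w,h),a=cv2.minAreaRect(np.float32(X*1000))
        a=np.radians(a)
        if w<h: a+=np.pi/2; w,h=h,w
        a=(a+np.pi/2)%np.pi-np.pi/2
        out.append((cx/1000,cy/1000,a,w,h,cv2.boundingRect(c)))
    return out
E
python3 - <<'E'
import pickle
from h import *
bot.reach([.61,.12,.50],down(np.pi)); bot.dwell(.2); v=grab('wrist','w2.png'); pickle.dump(v,open('w2.pkl','wb'))
for t in tray(v,'yellow',.2): print(np.round(t[:5],3),t[5])
print(tray(v,'orange',.12))
E
```

```text
[8.71000e-01 2.19000e-01 1.56800e+00 2.76343e+02 2.39600e+01] (251, 340, 183, 14)
[  0.866   0.451  -1.561 200.134  34.742] (428, 334, 132, 20)
[ 5.69000e-01  4.00000e-03 -3.40000e-02  2.16051e+02  1.43738e+02] (116, 49, 126, 178)
[(0.5807265014648437, 0.5012584838867188, np.float64(0.09913372479894811), 102.8313217163086, 102.61895751953125, (492, 110, 68, 74)), (0.5189669799804687, 0.3710106201171875, np.float64(0.003961235219505754), 263.69091796875, 117.38031005859375, (401, 0, 105, 194))]
```

View pics/w2.png

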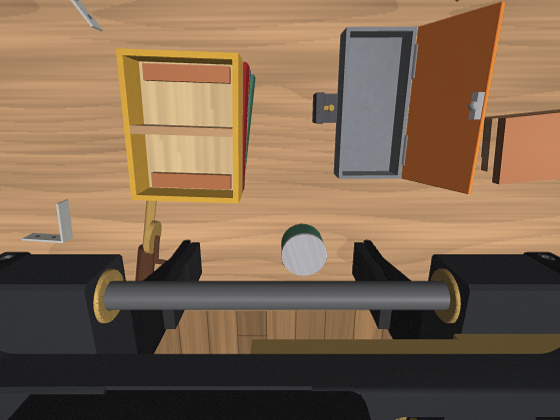

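The view shows the yellow rim corners at (118,49), (240,54), (239,202) and (132,199). The case rim corners are at (342,28), (415,27), (403,178) and (335,178), with the catch at (326,107) and the lid open to the right. I'll measure both, then lift yellow.

```bash
cat >> h.py <<'E'
def yq(a,p):
    "down pose for closing line at angle a+90; pick the half turn with more joint margin"
    best=None
    for k in (a,a+np.pi):
        q=bot.inverse_kinematics(p,down(k))
        if q is not None:
            s=max(abs(np.array(q)-(LO+HI)/2)/((HI-LO)/2))
            if best is None or s<best[0]: best=(s,k)
    return best
LO=np.array([-2.58,-.38,-1.3,.25,-1.5,.08,-2.65]); HI=np.array([2.58,2.09,1.39,2.4,4.64,2.09,2.65])
DEP=.020
def pick(x,y,th,rim,hi=.33,a0=-np.pi/2):
    q=down(th+a0); z=rim-DEP+bot.pinch_z
    bot.gripper_to(.5); bot.reach([x,y,max(hi,z+.06)],q); bot.move_l([x,y,z],speed=.15)
    bot.gripper_to(0,35); o=bot.get_obs(); print('grip',round(o['opening'],3),round(o['grasp_force'],1),'t',round(o['t'],1))
    bot.move_l([x,y,max(hi,z+.07)],speed=.2)
    print('held',round(bot.get_obs()['opening'],3),bot.get_obs()['force'].round(1))
def place(x,y,th,rim,hi=.33,a0=-np.pi/2):
    q=down(th+a0); z=rim-DEP+bot.pinch_z
    bot.reach([x,y,max(hi,z+.07)],q); bot.move_l([x,y,z+.015],speed=.2); bot.move_l([x,y,z+.001],speed=.04)
    bot.gripper_to(.5); bot.move_l([x,y,max(z+.08,.2)],speed=.25); print('placed t',round(bot.get_obs()['t'],1))
def view(save=None,p=(.61,.05,.50)):
    bot.reach(list(p),down(np.pi)); bot.dwell(.15); return grab('wrist',save)
E
python3 - <<'E'
import pickle,json
from h import *
v=pickle.load(open('w2.pkl','rb'))
c=onz(v,[(342,28),(415,27),(403,178),(335,178)],.05)[:,:2]
print(c.round(3).tolist(),c.mean(0), cv2.minAreaRect(np.float32(c*1000)))
y=onz(v,[(118,49),(240,54),(239,202),(132,199)],.2); print(y.round(3).tolist())
w=dict(v); w['im']=v['im'].copy(); w['im'][201:]=0
t=tray(w,'yellow',.2)[0]; print(np.round(t[:5],3))
for p in [(.57,0,.25),(.52,-.215,.08),(.5,-.375,.08),(.29,-.37,.08),(.49,.28,.08),(.6,.28,.08),(.61,.05,.5)]:
    print(p,yq(-np.pi/2,list(p)),yq(0,list(p)))
E
```

```text
[[0.403, 0.223], [0.402, 0.336], [0.641, 0.345], [0.641, 0.224]] [0.52174522 0.28203639] ((521.849365234375, 283.8563232421875), (238.59063720703125, 120.72256469726562), 0.37237027287483215)
[[0.46, -0.061, 0.2], [0.465, 0.079, 0.2], [0.642, 0.071, 0.2], [0.638, -0.069, 0.2]]
[ 5.51000e-01  5.00000e-03 -3.40000e-02  1.79676e+02  1.43738e+02]
(0.57, 0, 0.25) (np.float64(0.7461120909074812), 1.5707963267948966) (np.float64(0.6407678225578319), 3.141592653589793)
(0.52, -0.215, 0.08) (np.float64(0.7026459275793611), 1.5707963267948966) (np.float64(0.8637263174108271), 3.141592653589793)
(0.5, -0.375, 0.08) (np.float64(0.7127766384840882), 1.5707963267948966) (np.float64(0.8640500716407502), 0)
(0.29, -0.37, 0.08) (np.float64(0.7615264459145958), 1.5707963267948966) (np.float64(0.883418752838933), 0)
(0.49, 0.28, 0.08) (np.float64(0.6554550401474472), 1.5707963267948966) (np.float64(0.634348866915935), 3.141592653589793)
(0.6, 0.28, 0.08) (np.float64(0.695328076079313), 1.5707963267948966) (np.float64(0.666411381363274), 3.141592653589793)
(0.61, 0.05, 0.5) (np.float64(0.7827442392927448), 1.5707963267948966) (np.float64(0.6488626084890332), 3.141592653589793)
```

```bash
sed -i 's/a0=-np.pi\/2/a0=np.pi\/2/' h.py
python3 - <<'E'
import pickle
from h import *
print(bot.inverse_kinematics([.47,.279,.08],down(-np.pi/2)))
pick(.551,.005,-.04,.2)
place(.52,-.215,0,.05)
v=view('w3.png'); pickle.dump(v,open('w3.pkl','wb'))
for c,z in (('red',.15),('yellow',.05),('blue',.1)):
    for t in tray(v,c,z): print(c,np.round(t[:5],3),t[5])
E
```

```text
[-0.48611262  0.34473782 -0.15176416  1.92660516  0.06661474  0.87500298
  2.46978327]
grip 0.113 35.0 t 7.4
held 0.112 [-0.2 -0.5 -4.1]
placed t 12.2
red [ 5.50000e-01  5.00000e-03 -7.60000e-02  1.79916e+02  1.39347e+02] (193, 54, 107, 142)
yellow [9.92000e-01 1.65000e-01 1.56900e+00 7.14319e+02 4.78020e+01] (162, 334, 339, 20)
yellow [  0.52   -0.21   -0.    178.367 154.859] (63, 48, 109, 114)
```

View pics/w3.png

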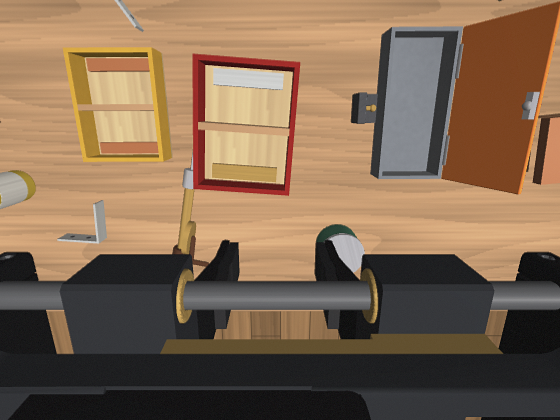

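Yellow stands upright at (118,105). The stack's red tray has corners (193,54) and (299,193) and measures 180 x 139 mm. I'll confirm which red tray is which with an enlarged crop before reaching.

Run:
```python
import cv2
im=cv2.imread('pics/scene0.png')[150:270,265:425]
cv2.imwrite('pics/crop_red.png',cv2.resize(im,None,fx=4,fy=4,interpolation=cv2.INTER_CUBIC))
```

```text
(no output)
```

View pics/crop_red.png

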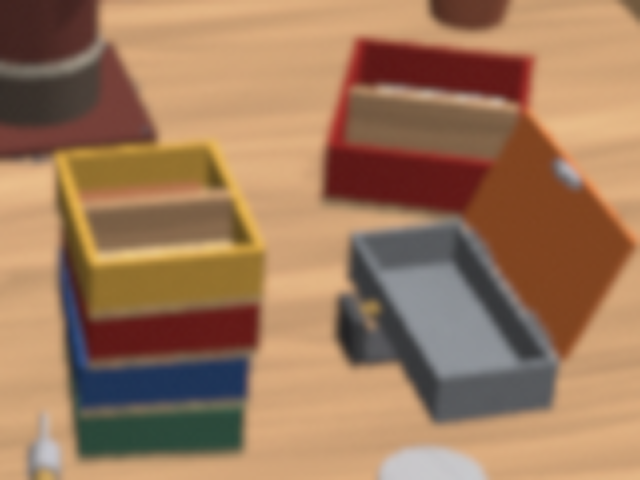

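The crop shows the larger red tray standing alone at the top right and the smaller one under yellow in the stack. The stack's red tray is the right one, so I'll move red and then blue.

Run:
```python
import pickle
from h import *
pick(.550,.005,-.076,.15)
place(.50,-.375,0,.05)
v=view('w4.png'); pickle.dump(v,open('w4.pkl','wb'))
def near(c,z): 
    r=[t for t in tray(v,c,z) if abs(t[3]-180)<8 and abs(t[4]-140)<12]
    for t in r: print(c,np.round(t[:5],3),t[5])
    return r
near('red',.05);near('yellow',.05); r=near('blue',.1)
r=[t for t in r if abs(t[0]-.55)<.04 and abs(t[1])<.04]
if len(r)==1:
    x,y,a=r[0][:3]
    pick(x,y,a,.1); place(.29,-.37,0,.05)
    v=view('w5.png'); pickle.dump(v,open('w5.pkl','wb'))
    for c in('green','blue','red','yellow'): near(c,.05)
```

```text
grip 0.113 35.0 t 17.3
held 0.11 [-0.1 -0.7 -3.3]
placed t 23.0
red [ 5.00000e-01 -3.52000e-01 -5.90000e-02  1.84132e+02  1.37279e+02] (0, 34, 80, 116)
blue [ 5.48000e-01  1.00000e-03 -9.70000e-02  1.78217e+02  1.39312e+02] (198, 58, 98, 129)
grip 0.111 35.0 t 29.0
held 0.111 [ 0.1 -0.7 -3.7]
placed t 36.3
red [ 5.01000e-01 -3.52000e-01 -5.80000e-02  1.84168e+02  1.37557e+02] (0, 34, 80, 116)
```

View pics/w5.png

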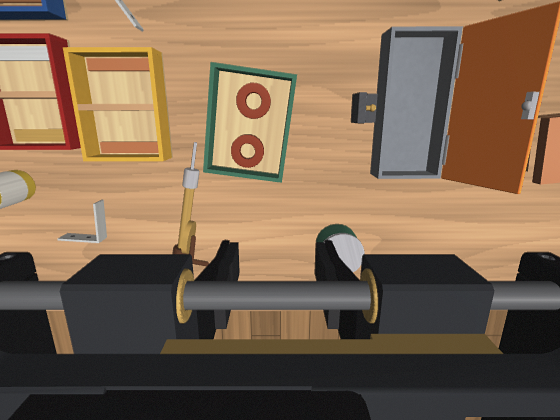

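Blue, red and yellow are set aside. The green tray at (250,122) holds two plates, at (253,101) and (247,151). I'll measure them and move both into the case.

```bash
cat >> h.py <<'E'
def rings(v,z,roi):
    h=cv2.cvtColor(v['im'],cv2.COLOR_RGB2HSV); m=cv2.inRange(h,(0,100,60),(9,235,200))|cv2.inRange(h,(172,100,60),(180,235,200))
    x0,y0,x1,y1=roi; k=np.zeros_like(m); k[y0:y1,x0:x1]=m[y0:y1,x0:x1]
    out=[]
    for c in cv2.findContours(k,cv2.RETR_EXTERNAL,cv2.CHAIN_APPROX_NONE)[0]:
        if cv2.contourArea(c)<300: continue
        X=np.float32(onz(v,c[:,0,:],z)[:,:2]*1000); (cx,cy),r=cv2.minEnclosingCircle(X); out.append((cx/1000,cy/1000,r))
    return out
E
python3 - <<'E'
import pickle
from h import *
v=pickle.load(open('w5.pkl','rb'))
for r in rings(v,.026,(200,60,300,185)): print('plate',np.round(r,3))
h=cv2.cvtColor(v['im'],cv2.COLOR_RGB2HSV); print(h[120,293],h[70,250],h[175,240])
w=dict(v);w['im']=v['im'].copy(); w['im'][190:]=0
m=tray(w,'green',.05,800)
for t in m: print('green',np.round(t[:5],3),t[5])
for s in(-1,1):
  for a in (-np.pi/2,-np.pi/2-.15): print(bot.inverse_kinematics([.522+.05*s,.279,.08],down(a)))
E
```

```text
plate [ 5.950e-01 -2.000e-03  2.981e+01]
plate [5.090e-01 1.000e-02 2.928e+01]
[ 14 106 204] [ 76  98 120] [ 76 100 120]
[-0.6493694   0.34103442  0.03987302  1.93113721 -0.017448    0.86974661
  2.54105716]
[-0.81455929  0.34527062  0.23237559  1.93967552 -0.1023409   0.86782129
  2.46243974]
[-0.55505381  0.49016592  0.03993293  1.70906761 -0.0232274   0.94281857
  2.63542194]
[-0.70544093  0.4976836   0.2324043   1.7176005  -0.13636766  0.94209779
  2.57172138]
```

Run:
```python
import pickle
from h import *
A=np.pi-.11; B=1.5*np.pi-.15
for (x,y),dx in (((.595,-.002),.05),((.509,.010),-.05)):
    bot.gripper_to(.86); bot.reach([x,y,.17],down(A)); bot.move_l([x,y,.079],speed=.12)
    bot.gripper_to(0,20); o=bot.get_obs(); print('grip',round(o['opening'],3),round(o['grasp_force'],1),'t',round(o['t'],1))
    bot.move_l([x,y,.2],speed=.2)
    X=[.522+dx,.276]
    bot.reach([*X,.19],down(B)); bot.move_l([*X,.095],speed=.15); bot.move_l([*X,.0805],speed=.05)
    print(bot.get_obs()['force'].round(1),round(bot.get_obs()['opening'],3))
    bot.gripper_to(.84); bot.move_l([*X,.19],speed=.2); print('t',bot.get_obs()['t'])
v=view('w6.png',(.61,.1,.5)); pickle.dump(v,open('w6.pkl','wb'))
```

```text
grip 0.677 20.0 t 42.1
[-0.3 -0.1 -0. ] 0.677
t 46.5
grip 0.682 20.0 t 49.2
[ 0.2  0.1 -1.1] 0.679
t 53.525
```

View pics/w6.png

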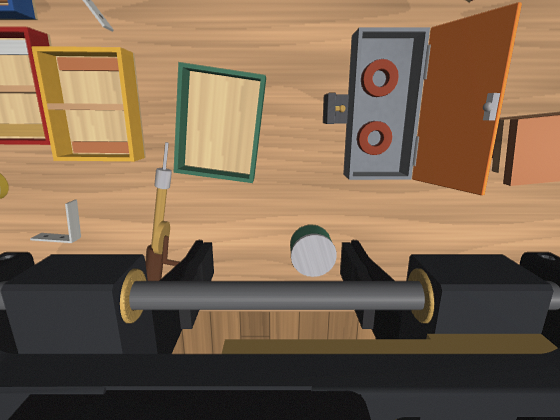

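Both plates lie flat in the case, at (380,78) and (374,138). Before moving behind the lid I check where the brown block behind it stands.

Run:
```python
import pickle
from h import *
v=pickle.load(open('w6.pkl','rb'))
for z in (0,.05,.1): print(z,onz(v,[(493,170),(511,118),(559,114)],z).round(3).tolist())
for e in (.15,.17): print('lid top',e,onz(v,[(519,5),(485,193)],e).round(3).tolist())
for r in rings(v,.026,(345,40,420,170)): print('plate',np.round(r,3))
g=[(179,64),(265,75),(253,182),(175,172)]
X=onz(v,g,.05)[:,:2]; print('green',X.round(3).tolist(),X.mean(0),np.arctan2(*(X[3]-X[0])[::-1]),np.arctan2(*(X[2]-X[1])[::-1]))
h=cv2.cvtColor(v['im'],cv2.COLOR_RGB2HSV); m=cv2.inRange(h,(65,70,30),(90,255,190)); m[195:]=0
for c in cv2.findContours(m,cv2.RETR_EXTERNAL,cv2.CHAIN_APPROX_NONE)[0]:
    if cv2.contourArea(cv2.convexHull(c))>800: print(cv2.minAreaRect(np.float32(onz(v,c[:,0,:],.05)[:,:2]*1000)),cv2.boundingRect(c))
im=cv2.cvtColor(v['im'],cv2.COLOR_RGB2BGR)
sc=grab('side','s2.png'); print(proj(sc,[(.522,.41,.125),(.522,.334,.05)]).round())
```

```text
0 [[0.633, 0.517, 0.0], [0.537, 0.531, 0.0], [0.53, 0.617, 0.0]]
0.05 [[0.624, 0.482, 0.05], [0.537, 0.495, 0.05], [0.53, 0.573, 0.05]]
0.1 [[0.616, 0.447, 0.1], [0.536, 0.458, 0.1], [0.53, 0.53, 0.1]]
lid top 0.15 [[0.4, 0.403, 0.15], [0.641, 0.407, 0.15]]
lid top 0.17 [[0.406, 0.389, 0.17], [0.636, 0.393, 0.17]]
plate [ 0.57   0.277 30.087]
plate [ 0.472  0.277 29.584]
green [[0.454, -0.054], [0.471, 0.083], [0.647, 0.06], [0.629, -0.076]] [0.55009849 0.00330928] -0.12746147987977152 -0.12927683373387158
((549.7711181640625, 2.6657028198242188), (140.95530700683594, 178.29800415039062), 82.25383758544922) (174, 63, 92, 120)
[[250. 132.]
 [255. 156.]]
```

View pics/s2.png

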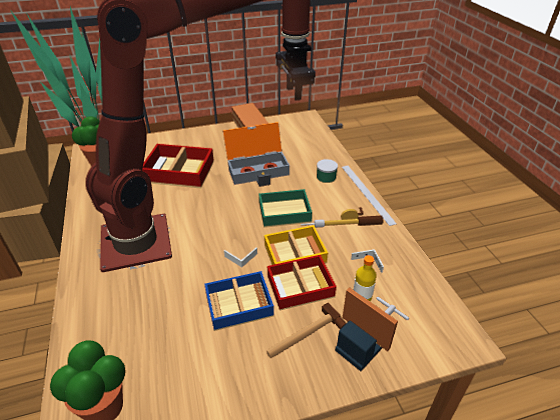

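The block stands at y > 0.45 and is low, so the gap behind the lid is free. I'll pull the lid over with closed fingers, then press its front edge.

Run:
```python
import pickle
from h import *
D=down(np.pi/2)
bot.gripper_to(0,20)
bot.reach([.522,.42,.30],D); bot.move_l([.522,.42,.195],speed=.15); print(bot.get_obs()['force'].round(1))
bot.move_l([.522,.345,.195],speed=.08); print(bot.get_obs()['force'].round(1))
bot.move_l([.522,.275,.195],speed=.08); o=bot.get_obs(); print(o['force'].round(1),o['t'])
bot.move_l([.522,.275,.30],speed=.2); bot.dwell(1.5)
bot.reach([.522,.222,.18],D)
z=.18
while z>.108:
    z-=.004; bot.move_l([.522,.222,z],speed=.05); f=bot.get_obs()['force'][2]
    if abs(f)>.8: print(round(z-.07,3),round(f,1))
    if abs(f)>40: break
print(bot.get_obs()['t'])
```

```text
[ 1.  -0.2 -0.3]
[ 0.2 -0.2  0.2]
[ 0.7  0.1 -0.3] 61.2583
0.054 36.9
0.05 76.9
67.7667
```

Run:
```python
import pickle
from h import *
bot.move_l([.522,.222,.2],speed=.2); print(bot.get_obs()['force'].round(1))
v=view('w7.png',(.61,.1,.5)); pickle.dump(v,open('w7.pkl','wb')); print(bot.get_obs()['t'])
s=grab('side'); a=cv2.resize(s['im'][100:200,200:320],None,fx=4,fy=4,interpolation=cv2.INTER_CUBIC)
b=v['im']; a=cv2.resize(a,(504,420)); cv2.imwrite('pics/j7.png',cv2.resize(np.hstack([b[:260],a[:260]])[:,:,::-1],(800,195*1)) if 0 else np.hstack([b[0:300,160:],a[60:360,:400]])[:,:,::-1])
```

```text
[ 0.1  0.7 -0.2]
70.075
```

View pics/j7.png

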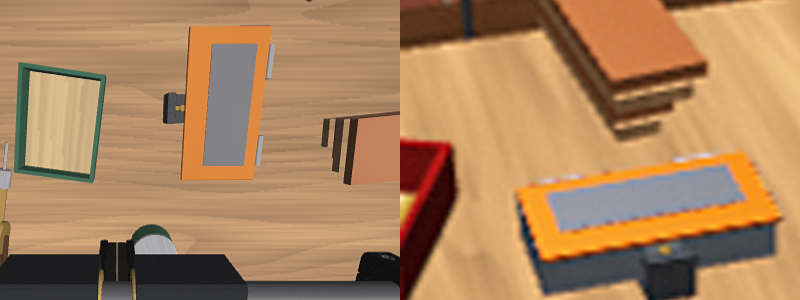

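The lid now looks shut, with its top corners at about (349,26) and (341,180) in the full wrist frame. I'll check the height of the front edge numerically, and locate the trays for restacking.

Run:
```python
import pickle
from h import *
v=pickle.load(open('w7.pkl','rb'))
m=mask(v['im'],'orange'); m[:,:330]=0; m[:, 440:]=0; m[190:]=0
c=max(cv2.findContours(m,cv2.RETR_EXTERNAL,cv2.CHAIN_APPROX_NONE)[0],key=cv2.contourArea)
q=c[:,0,:]; q=cv2.approxPolyDP(cv2.convexHull(q),6,True)[:,0]
print(q.tolist())
for z in (.057,.073): print(z,cv2.minAreaRect(np.float32(onz(v,c[:,0,:],z)[:,:2]*1000)),onz(v,q,z)[:,:2].round(3).tolist())
w=view('w8.png',(.56,-.20,.52)); pickle.dump(w,open('w8.pkl','wb')); print(bot.get_obs()['t'])
for col in('yellow','red','blue'):
    for t in tray(w,col,.05): print(col,np.round(t[:5],3),t[5])
```

```text
[[431, 26], [412, 179], [341, 179], [349, 27]]
0.057 ((520.9951171875, 276.0182800292969), (238.2633819580078, 126.8477554321289), 0.1828174889087677) [[0.402, 0.338], [0.64, 0.339], [0.64, 0.214], [0.403, 0.213]]
0.073 ((521.2855834960938, 270.8106689453125), (231.13827514648438, 123.054443359375), 0.1828235238790512) [[0.406, 0.331], [0.637, 0.332], [0.637, 0.211], [0.407, 0.209]]
71.4917
yellow [ 9.61000e-01 -2.70000e-01 -1.56800e+00  7.43475e+02  4.96450e+01] (73, 334, 340, 20)
yellow [ 5.19000e-01 -2.16000e-01 -8.00000e-03  1.79288e+02  1.39559e+02] (225, 81, 83, 105)
red [ 4.91000e-01 -3.53000e-01 -5.00000e-03  1.79182e+02  1.45605e+02] (139, 63, 89, 108)
blue [  0.348  -0.366  -1.568 146.03   74.393] (124, 0, 95, 53)
```

View pics/w8.png

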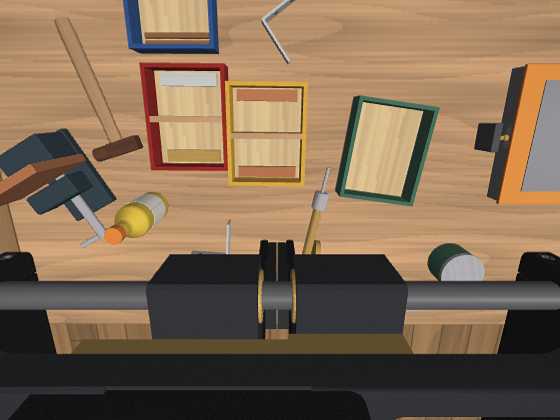

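The lid is shut: at z = 0.057 it measures 238 x 127 mm. In the new view red, at (184,117), has been knocked against yellow at (266,133). Blue is cut off at the top of the frame at (172,25), so I'll take a view over blue and red.

```bash
cat >> h.py <<'E'
def green(v):
    h=cv2.cvtColor(v['im'],cv2.COLOR_RGB2HSV); m=cv2.inRange(h,(65,70,30),(90,255,190)); r=[]
    for c in cv2.findContours(m,cv2.RETR_EXTERNAL,cv2.CHAIN_APPROX_NONE)[0]:
        if cv2.contourArea(cv2.convexHull(c))>3000:
            (x,y),(w,h_),a=cv2.minAreaRect(np.float32(onz(v,c[:,0,:],.05)[:,:2]*1000)); a=np.radians(a)
            if w<h_: a+=np.pi/2; w,h_=h_,w
            r.append((x/1000,y/1000,(a+np.pi/2)%np.pi-np.pi/2,w,h_))
    return r
E
python3 - <<'E'
import pickle
from h import *
print('green',np.round(green(pickle.load(open('w8.pkl','rb'))),3))
w=view('w9.png',(.42,-.37,.50)); pickle.dump(w,open('w9.pkl','wb'))
for col in('red','blue'):
    for t in tray(w,col,.05): print(col,np.round(t[:5],3),t[5])
E
```

```text
green [[ 5.49000e-01 -3.00000e-03 -1.37000e-01  1.78241e+02  1.48870e+02]]
red [ 4.89000e-01 -3.56000e-01 -5.00000e-03  1.83044e+02  1.39605e+02] (243, 147, 81, 99)
blue [  0.289  -0.37    0.    177.787 138.937] (231, 17, 90, 119)
```

Run:
```python
import pickle
from h import *
pick(.289,-.37,0,.05,hi=.25)
place(.550,.003,-.132,.10,hi=.30)
w=view('w10.png',(.58,-.08,.52)); pickle.dump(w,open('w10.pkl','wb'))
for c,z in (('blue',.1),('red',.05),('yellow',.05)):
    for t in tray(w,c,z): print(c,np.round(t[:5],3),t[5])
print('green(.05)',np.round(green(w),3))
```

```text
grip 0.112 35.0 t 76.9
held 0.113 [-0.4 -0.5 -3.6]
placed t 82.3
blue [ 5.49000e-01  2.00000e-03 -1.32000e-01  1.78123e+02  1.40008e+02] (277, 81, 104, 122)
red [ 4.91000e-01 -3.48000e-01 -4.00000e-03  1.78738e+02  1.54536e+02] (66, 51, 95, 110)
yellow [9.79000e-01 4.20000e-02 1.57000e+00 7.42464e+02 4.95540e+01] (162, 334, 340, 20)
yellow [ 5.19000e-01 -2.13000e-01 -8.00000e-03  1.79223e+02  1.44301e+02] (153, 69, 89, 107)
green(.05) []
```

View pics/w10.png

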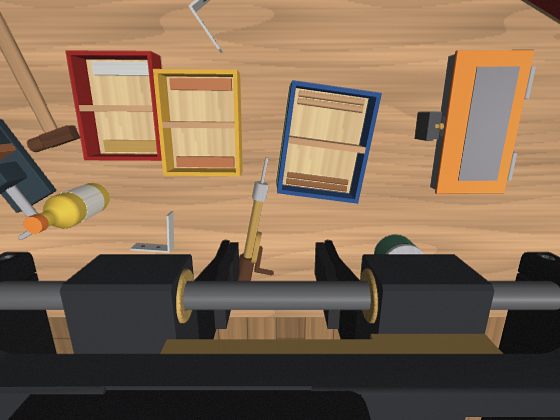

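Blue at (329,142) stands squarely on green. Red is next, then a view to find yellow again and check for knocks, then yellow.

Run:
```python
import pickle
from h import *
pick(.490,-.356,-.005,.05,hi=.25)
place(.549,.002,-.132,.15,hi=.30)
w=view('w11.png',(.58,-.1,.54)); pickle.dump(w,open('w11.pkl','wb'))
r=tray(w,'red',.15)
for t in r: print('red',np.round(t[:5],3),t[5])
y=[t for t in tray(w,'yellow',.05) if t[0]<.7]
for t in y: print('yellow',np.round(t[:5],3),t[5])
r=[t for t in r if abs(t[0]-.549)<.012 and abs(t[1])<.015 and abs(t[2]+.132)<.05]
if len(r)==1 and len(y)==1 and y[0][3]<184 and y[0][4]<150:
    pick(y[0][0],y[0][1]-(y[0][4]-140)/2000,y[0][2],.05,hi=.25)
    place(r[0][0],r[0][1],r[0][2],.20,hi=.32)
w=view('w12.png',(.60,.05,.56)); pickle.dump(w,open('w12.pkl','wb'))
for t in tray(w,'yellow',.2): print('yellow',np.round(t[:5],3),t[5])
s=grab('side'); sc=grab('scene')
a=cv2.resize(s['im'][120:250,220:350],(390,390)); b=cv2.resize(sc['im'][170:270,260:410],(410,273)); b=np.vstack([b,np.zeros((117,410,3),np.uint8)])
cv2.imwrite('pics/j12.png',np.hstack([a,b])[:,:,::-1])
```

```text
grip 0.111 35.0 t 87.8
held 0.113 [-0.1 -0.7 -3.4]
placed t 92.7
red [ 5.48000e-01  1.00000e-03 -1.31000e-01  1.79762e+02  1.42518e+02] (289, 78, 113, 130)
yellow [ 5.19000e-01 -2.14000e-01 -6.00000e-03  1.78867e+02  1.42806e+02] (169, 71, 84, 103)
grip 0.113 35.0 t 97.9
held 0.112 [ 0.8  0.3 -3.9]
placed t 102.1
yellow [ 9.05000e-01  1.45000e-01 -1.56700e+00  5.94059e+02  3.88170e+01] (161, 334, 338, 20)
yellow [ 5.72000e-01 -2.00000e-03 -1.29000e-01  2.28932e+02  1.39899e+02] (189, 58, 111, 163)
```

View pics/j12.png

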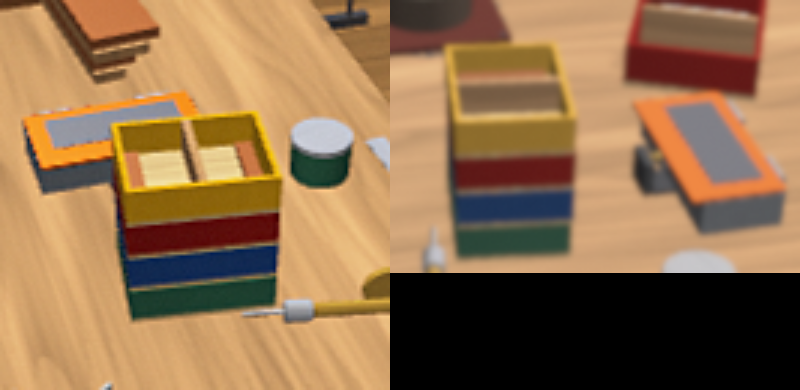

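View pics/w12.png

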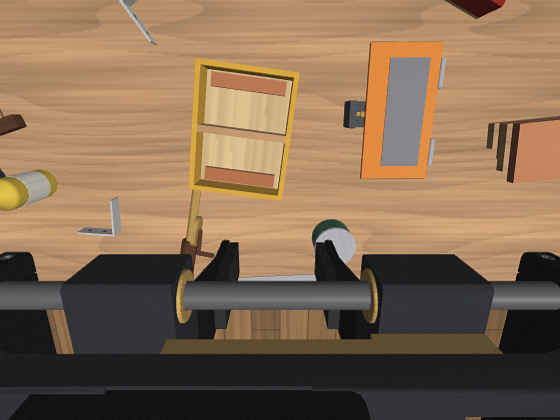

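The stack is green, blue, red, yellow, squarely aligned, with the yellow rim corners at (197,59), (299,73), (285,199) and (190,186). The lid is shut flat and the bystanders are in place, so I'm handing it in.

Run:
```python
import pickle
from h import *
v=pickle.load(open('w12.pkl','rb')); print(onz(v,[(197,59),(299,73),(285,199),(190,186)],.2).mean(0).round(3))
print(bot.get_obs()['t'],bot.job_done())
```

```text
[0.547 0.004 0.2  ]
the job is handed in; nothing more can be done
103.9083 None
```

I handed the job in at 103.9 s: both cherry plates lie flat in the grey case, the orange lid is pressed shut, and blue, red and yellow are restacked squarely on green; no verdict came back.

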